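Clip the label holder onto the gouge drawer and hold it home

TASK

Pull the top drawer of the small wooden cabinet out at least half way, then pick up the loose label holder and push it down over the drawer's front, card side outwards and back leg behind the front, until its bridge is fully home in the notch cut in the top edge. Finish while still holding it there between the fingers, pressed down firmly but not with brute force, with the drawer still open, so that a colleague can drive its screws from inside the drawer. Leave the ink tin, the ink tube and the roll of tape where they are.

Things in the scene. Friction and masses are not known exactly. Their poses are not given: they have to be found in the camera images.
- cabinet: fixed wooden bench cabinet, 270 wide (y) x 190 deep (x) x 176 high mm, two drawers one above the other. Origin: centre of its underside; x points from front to back, z up; drawer faces at x = -95 mm. Only the top drawer moves; the lower one is shut and already wears a label holder in its notch, as a pattern. The top panel is 12 mm thick and covers the top drawer's notch until the drawer is out
- tool_drawer (a joint): top drawer's slide, m: 0 shut (may start 0.015 ajar), grows to 0.12 fully out to the cabinet's front (its -x). 2 N of friction; stays where left. Its front board is 240 wide, 12 thick, 70 mm high, top edge 162 mm above the bench; behind the board the drawer is open and empty for 57 mm, 60 mm deep from that edge; gouges lie farther back
- drawer_handle (a point): middle of the grip of the top drawer's D handle, a round steel bar 10 mm thick, straight for 52 mm along the cabinet's y, level, 42 mm in front of the drawer's face (37 mm clear behind it to the face), 144 mm above the bench and 32 mm below the cabinet's top. Axes as the cabinet's; moves with the drawer
- drawer_seat (a point): middle of the floor of the notch in the top edge of the top drawer's front board, 155 mm above the bench, left (+y) of the handle, 75 mm from the drawer's middle. The notch is 7 mm deep, 64 mm wide (y) at its floor, eased to 72 mm at the top, and runs right through the 12 mm board (x). Axes as the cabinet's; moves with the drawer
- label_holder: loose dark steel clip, about 60 g, an upside-down U standing on its legs: 60 wide (y), 24 over the legs (x), 50 mm high. Legs 4 mm thick, 16 mm apart, feet (lowest 8 mm) splayed to 30 mm overall; bridge 6 mm thick on top. Front leg (-x) has a framed paper card, back leg two screw holes. Grip across x from above. Origin: centre of underside; home, axes lie along drawer_seat's, origin 44 mm below it
- holder_seat (a point): middle of the underside of the label holder's bridge, 44 mm above its origin; meets drawer_seat when home. Axes as the holder's
- holder_face (a point): a point on the outer face of the label holder's card leg: 12 mm in front (-x) of its middle, 25 mm above its origin
- ink_tin: round ink tin, 71 mm across, 53 mm high, grey lid, ink-splashed white label, standing on the bench beside the cabinet's front, on the other side from the label holder; bystander. Origin: centre of its underside
- tube: crumpled aluminium ink tube lying flat, 134 mm long, 43 wide, 30 mm high, right of the cabinet; bystander. Origin: centre of its underside
- tape: roll of masking tape lying flat, 104 mm across, 25 mm high, left of the cabinet; bystander. Origin: centre of its underside

How it is judged:
On the way, in this order (a step that is already met when the one before it is completed fails the run):
1. the top drawer is pulled out at least half way (value of joint tool_drawer above 0.06 m), for 0.2 s.
2. the label holder is home in the notch and pressed down (z of holder_seat in the frame of drawer_seat between -0.004 and 0.003 m and distance between holder_seat and drawer_seat below 0.006 m and x of holder_face in the frame of drawer_seat below -0.006 m and angle between label_holder's own z axis and vertical below 0.1 rad and angle between the y axis of label_holder and the y axis of drawer_seat, either way round below 0.12 rad and value of joint tool_drawer above 0.06 m and contact force between label_holder and cabinet above 3 N and contact force between the fingers and label_holder above 1 N), for 0.3 s.
At the end, for the whole second after the job is handed in: Ends holding: the label holder is on the drawer front, card out, upright and square (0.1 rad), its bridge within 3 mm of the notch floor in height and 6 mm in all, fingers still on it, pressing on the drawer with over 3 N, at rest, drawer over 60 mm out (all of step 2 and linear speed of label_holder below 0.02 m/s); the arm keeps its last pose, push and grip.
It fails at once if the label holder is forced against the drawer or cabinet with more than 60 N (contact force between label_holder and cabinet above 60 N).
It fails at once if the ink tin is shifted by more than 30 mm or tipped (distance of ink_tin from where it was at the start of the episode above 0.03 m or angle between ink_tin's own z axis and vertical above 0.6 rad).
It fails at once if the ink tube is shifted by more than 30 mm or tipped (distance of tube from where it was at the start of the episode above 0.03 m or angle between tube's own z axis and vertical above 0.6 rad).
It fails at once if the roll of tape is shifted by more than 30 mm or tipped (distance of tape from where it was at the start of the episode above 0.03 m or angle between tape's own z axis and vertical above 0.6 rad).
It also fails if it takes over 51 s, if anything falls off the work surface, if the arm or the gripper's body presses on something with over 40 N, if the wrist force passes 120 N, or if a joint passes its speed limit or range.

ROBOT

A 6-joint arm with a two-finger parallel gripper is mounted at the origin on a cart in front of the work surface, level with it; the furniture and walls round the work are solid. World frame = base frame: x ahead of the robot, y to its left, z up, the work surface at z = 0. Lengths are in m, angles in rad, forces in N, time in s.
With the tool pointing down it reaches from about 0.35 to 0.85 m from the base axis. Payload 8.1 kg.
Tool frame: the origin (TCP) lies midway between the tips of the shut fingers; the grasp point (between the pads) lies 19 mm behind it; z points along the fingers, y is the direction in which the jaws open and shut (so a half turn about z gives the same grasp; the last joint's range is limited). The gripper opens to 93 mm and grips with 3 to 60 N. Pads are 15 mm wide; open, the fingers measure 128 mm over their backs; the gripper's body (75 mm by 188 mm) begins 65 mm behind the grasp point.
Start: joints at [1.044, 0.13, 1.488, -0, 1.523, -0.085], TCP at [0.257, 0.542, 0.219] pointing down, gripper open.
Joint ranges: [-2.96, 2.96], [-0.89, 2.26], [0.02, 2.5], [-1.34, 4.48], [0, 2.73], [-2.66, 2.66]. Speed limits (rad/s): [2.39, 2.39, 2.79, 3.14, 3.14, 3.14].

INTERFACE

Orientations are given as a rotation vector (axis times angle).
In Python, from plant import robot gives the robot as it stands. The module is installed in compiled form; this text tells all that it offers.
- The arm moves only by the shell command python3 -m pendant 'ROWS' [FORCE]. ROWS is JSON, a list of rows, each an object with "translation": the shift along the tool's x, y, z in mm, a list of three; "twist": the turn, a rotation vector about the tool's x, y, z in rad, a list of three; "grip": the opening, from -1 (shut) to 1 (fully open). A call has exactly 10 rows; each row shifts and turns the pose as measured when the row begins, along the tool's axes as they then stand; what a row does not reach is not made up. A row lasts 1/10 s, in which the tool goes at most 50 mm and 8.59 degrees, less where a joint would pass 70% of its speed; a pose out of reach is approached as far as the arm can. A call is refused whole if a number of a shift passes 50 or a number of a turn 0.15, either way. A call with a gripper value outside its range is refused whole. The fingers move at their own pace and stop on an object; FORCE is the grip in N (left out, the last holds). Time passes only in rows, so rows that do not move let the fingers close, or fill a call up. It gives the time, the measured TCP pose, the force and the opening at its end, in the units of the state.
- robot.read_state(): the state, without advancing time (a new reading comes with each control period).
- robot.read_camera(name): name is "side" or "top" or "wrist"; returns (picture, depth): 400x640x3 uint8, red, green, blue; 400x640 float32, m along the optical axis (not along the pixel's ray), 0 where there is no reading.
- robot.camera_info(name): a dict with "vertical_fov" (degrees; the focal length in pixels is half the picture's height over the tangent of half this angle, whatever the lens; pixels are square), "cx", "cy" (the principal point, pixels), "D" ([k1, k2, p1, p2, k3] as OpenCV has them; the pictures are not rectified), "cam_to_world" (4x4, takes a point from camera to world coordinates). Camera axes: x right, y up, looking along -z (the intrinsics and any distortion apply to the point x, -y, -z); pixel columns grow to the right and rows downward; lengths in m; the calibration is good to about 2 mm. A picture is of the moment at which its call begins: read the wrist's pose just before it. camera_info takes no time and is no camera call; for the wrist camera it gives the pose at the moment of the call.
- robot.close_job(): hands the job in, once; it reports no verdict.
The state is a dict: "t": time; "q": joint angles; "dq": joint speeds; "joint_torque": joint torques, N m; "tool_pos": TCP position; "orientation": TCP orientation; "force": force on the tool from outside, world axes, zero at the start; "wrist_torque": the same for the moment, N m; "opening": finger opening in m.
Only numpy, scipy, OpenCV 4.12 (cv2) and the standard library are available. Lean on these libraries where they do the work, as an engineer would, in place of code of your own. Each camera call takes 0.05 s, during which the arm holds its last target. There are 200 camera calls.

## Working session

There is one attempt and no reset: what is moved stays moved. The work goes in short steps, Python scripts to look and compute and a shell command to move; the robot and the scene stay as the last step left them, time stands still between calls to the robot, and variables do not carry over. Pictures are saved under pics/ and viewed, about 8 in all and at most 12, crops included, and the job is handed in when it is done.

```bash
mkdir -p pics
cat > h.py <<'E'
import numpy as np, cv2
from plant import robot
from scipy.spatial.transform import Rotation as R
def cam(n):
    i=robot.camera_info(n); p,d=robot.read_camera(n)
    f=200/np.tan(np.radians(i["vertical_fov"])/2)
    K=np.array([[f,0,i["cx"]],[0,f,i["cy"]],[0,0,1]])
    return p,d,K,np.array(i["D"],float),np.array(i["cam_to_world"])
def cloud(d,K,D,T):
    v,u=np.mgrid[0:400,0:640]
    xy=cv2.undistortPoints(np.stack([u,v],-1).reshape(-1,1,2).astype(np.float64),K,D).reshape(400,640,2)
    P=np.stack([xy[...,0]*d,-xy[...,1]*d,-d],-1)
    W=P@T[:3,:3].T+T[:3,3]; W[d<=0]=np.nan
    return W
def st():
    s=robot.read_state(); r=R.from_rotvec(s["orientation"]).as_matrix()
    print("t",round(s["t"],2),"pos",np.round(s["tool_pos"],4),"F",np.round(s["force"],1),"op",round(s["opening"],4)); print(np.round(r,3)); print("q",np.round(s["q"],3))
    return s,r
E
python3 - <<'E'
from h import *
st()
for n in ["top","side"]:
    p,d,K,D,T=cam(n); np.savez(f"{n}0.npz",p=p,W=cloud(d,K,D,T),K=K,D=D,T=T); cv2.imwrite(f"pics/{n}0.png",p[...,::-1])
    print(n,np.round(T,3).tolist(),K[0,0])
E
```

```text
t 0.0 pos [0.2563 0.5419 0.2176] F [-0.1 -0.3 -0.4] op 0.0932
[[-0.904  0.428 -0.001]
 [ 0.428  0.904 -0.002]
 [ 0.    -0.002 -1.   ]]
q [ 1.044  0.131  1.489 -0.     1.523 -0.085]
top [[-0.011, 0.981, -0.193, 0.269], [-1.0, -0.016, -0.021, -0.042], [-0.024, 0.193, 0.981, 1.565], [0.0, 0.0, 0.0, 1.0]] 458.0503065980479
side [[0.864, 0.209, -0.457, 0.063], [-0.503, 0.342, -0.794, -0.903], [-0.009, 0.916, 0.401, 0.576], [0.0, 0.0, 0.0, 1.0]] 422.47939515528554
```

View pics/top0.png

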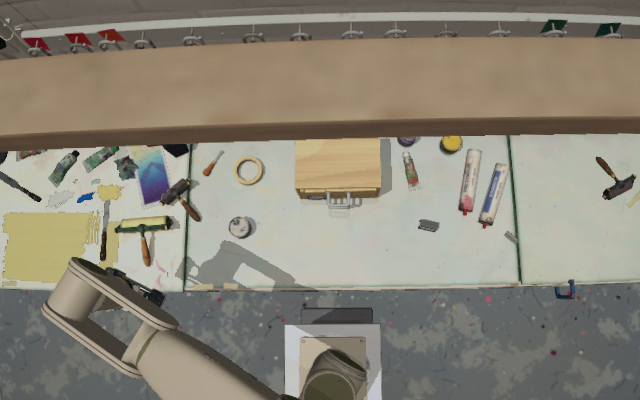

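View pics/side0.png

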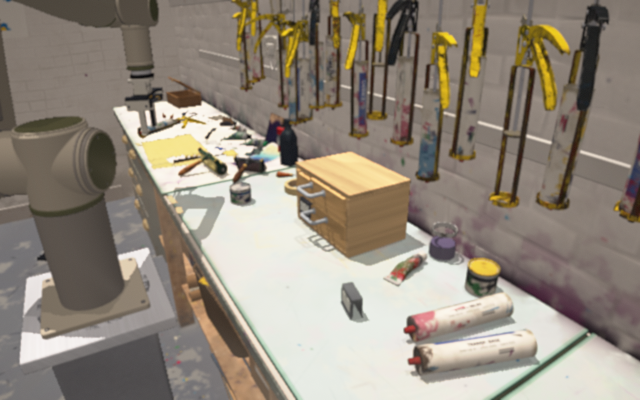

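The top view shows the cabinet (338,168), handle (343,200), loose holder (428,226), tin (240,228) and tape (248,170). A shelf beam covers the rows above about 135. In the side view the holder stands at (352,300) and the cabinet's handles are at (312,190) and (312,212). Next I'll measure these from the depth.

Run:
```python
from h import *
def rect(P,l):
    r=cv2.minAreaRect(P[:,:2].astype(np.float32)*1000); print(l,len(P),"rect",np.round(r[0],1),np.round(r[1],1),round(r[2],2),"zmax",np.round(np.percentile(P[:,2],[2,50,98]),4))
for n in ["top","side"]:
    z=np.load(n+"0.npz"); W=z["W"]; 
    X,Y,Z=W[...,0],W[...,1],W[...,2]
    b=(X>.2)&(X<.9)&(np.abs(Y)<.5)
    print(n,"bench z",np.nanmedian(Z[b&(np.abs(Z)<.02)]))
    m=b&(np.abs(Z-.176)<.008); m=cv2.morphologyEx(m.astype(np.uint8),cv2.MORPH_OPEN,np.ones((3,3)))>0
    rect(W[m],"cabtop")
    m=b&(Z>.012)&(Z<.4)
    k,lab,s,c=cv2.connectedComponentsWithStats(m.astype(np.uint8))
    for i in range(1,k):
        if s[i][4]>15: rect(W[lab==i],f"comp {np.round(c[i])}")
    if n=="top": print("beam z",np.round(W[130:140:3,340],3).tolist(),np.round(W[50,340],3))
for n,bx in [("side",(270,140,430,340))]:
    p=np.load(n+"0.npz")["p"][bx[1]:bx[3],bx[0]:bx[2]]
    a=cv2.resize(p,None,fx=4,fy=4,interpolation=cv2.INTER_CUBIC)[:600]
    p=np.load(n+"0.npz")["p"][150:330,280:430]
    cv2.imwrite("pics/c1.png",cv2.resize(p,None,fx=3.3,fy=3.3,interpolation=cv2.INTER_CUBIC)[...,::-1])
```

```text
top bench z -0.00011701300923683267
cabtop 4194 rect [653.  -27.8] [162.7 268.5] 0.13 zmax [0.1699 0.1759 0.1818]
comp [337. 169.] 5180 rect [626.4 -27.2] [269.4 216.1] 89.8 zmax [0.0432 0.175  0.1817]
comp [406. 141.] 133 rect [ 765.2 -268.7] [61.1 27.9] 89.08 zmax [0.0137 0.0376 0.0818]
comp [450. 144.] 344 rect [ 746.9 -420.8] [54.1 72. ] 0.32 zmax [0.0147 0.0581 0.0661]
comp [468. 184.] 808 rect [ 621.8 -480.9] [ 50.1 243.2] 77.19 zmax [0.0223 0.0461 0.056 ]
comp [409. 167.] 277 rect [ 678.3 -274.6] [108.4  36.4] 13.22 zmax [0.0131 0.0252 0.0363]
comp [247. 169.] 313 rect [675.4 289.8] [101.8  98.8] 18.12 zmax [0.0142 0.0235 0.0313]
comp [207. 169.] 45 rect [682.4 431. ] [20.  52.5] 46.89 zmax [0.0125 0.0164 0.0212]
comp [188. 182.] 33 rect [630.5 496.6] [25.8 16.8] 26.5 zmax [0.0143 0.047  0.0631]
comp [192. 212.] 133 rect [525.5 479.5] [76.2 25.1] 45.29 zmax [0.0136 0.0277 0.0397]
comp [240. 227.] 387 rect [469.2 307. ] [68.1 68.7] 1.36 zmax [0.0194 0.0482 0.0569]
comp [429. 225.] 172 rect [ 469.7 -329.3] [60.9 26.6] 75.91 zmax [0.0159 0.0494 0.0564]
comp [153. 296.] 309 rect [
[... 393 characters left out ...]
924]
comp [287.  72.] 63 rect [737.9 464.7] [21.2 20.8] 50.95 zmax [0.3579 0.376  0.3925]
comp [142. 106.] 579 rect [233.1 479.5] [63.5 64.3] 66.2 zmax [0.2275 0.3198 0.3899]
comp [262. 165.] 63 rect [634.  497.4] [33.3 19.1] 30.73 zmax [0.0139 0.0331 0.0644]
comp [240. 188.] 495 rect [496.9 389.6] [245.6  69.3] 73.99 zmax [0.0131 0.0375 0.0546]
comp [281. 173.] 30 rect [681.8 433. ] [18.8 37.4] 48.56 zmax [0.0125 0.0163 0.021 ]
comp [410. 263.] 415 rect [ 682.2 -275. ] [107.8  36.9] 13.69 zmax [0.013  0.0234 0.0304]
comp [351. 297.] 493 rect [ 472.1 -328.6] [61.5 27.1] 76.9 zmax [0.0137 0.0453 0.0529]
comp [442. 318.] 1786 rect [ 617.1 -484.2] [ 52.5 231.9] 75.44 zmax [0.0156 0.0454 0.0516]
```

View pics/c1.png

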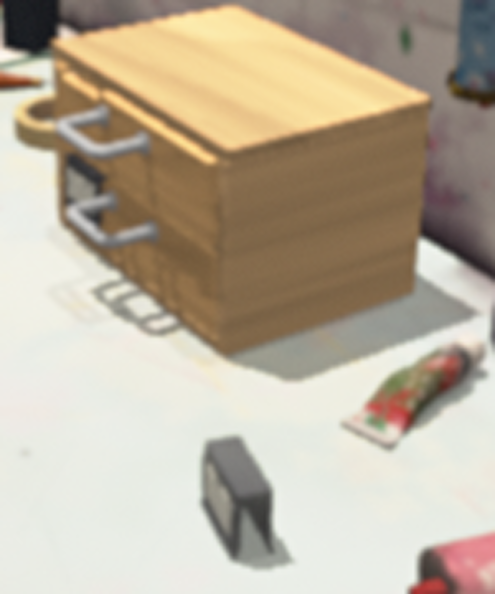

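The card faces −x, the holder's yaw is about −13°, and the cabinet is nearly square to the world. Next I need the handle and the cabinet's front edge more exactly, plus a row planner that I can read moves from.

```bash
cat > plan.py <<'E'
import sys
from h import *
# usage: plan.py x y z ydir_deg n  : prints rows (tool axes) to bring TCP to pose, tool down, tool y at angle ydir
def plan(x,y,z,a,n):
    s,r=st(); p=np.array(s["tool_pos"]); a=np.radians(a)
    yt=np.array([np.cos(a),np.sin(a),0]); zt=np.array([0,0,-1.]); Rt=np.stack([np.cross(yt,zt),yt,zt],1)
    w=R.from_matrix(r.T@Rt).as_rotvec(); dw=w/n; d=(np.array([x,y,z])-p)
    print("twist total",np.round(w,3),"per row",np.round(dw,3),"d",np.round(d*1000,1))
    Rk=r
    for k in range(n):
        print(np.round(Rk.T@(d/n)*1000,1).tolist()); Rk=Rk@R.from_rotvec(dw).as_matrix()
if __name__=="__main__": 
    v=[float(t) for t in sys.argv[1:]]; plan(*v[:4],int(v[4]))
E
python3 - <<'E'
from h import *
for n in ["top","side"]:
    z=np.load(n+"0.npz"); W=z["W"]; p=z["p"].astype(int)
    X,Y,Z=W[...,0],W[...,1],W[...,2]
    b=(X>.48)&(X<.58)&(Y>-.18)&(Y<.12)
    h=b&(X<.56)&(Z>.125)&(Z<.165)
    P=W[h]; print(n,"handle n",len(P),np.round(np.percentile(P,[2,25,50,75,98],axis=0),4).tolist())
    bar=P[P[:,0]<np.percentile(P[:,0],2)+.012]; print("bar fit x=a*y+b",np.polyfit(bar[:,1],bar[:,0],1), np.median(bar,0), bar[:,1].min(),bar[:,1].max())
    t=(np.abs(Z-.176)<.006)&(X>.5)&(X<.8)&(np.abs(Y+.03)<.14)
    # front edge per y bin
    e=[]
    for y in np.arange(-.15,.1,.01):
        q=t&(np.abs(Y-y)<.005)
        if q.sum()>5: e.append((y,np.percentile(X[q],1)))
    e=np.array(e); print("front edge",np.polyfit(e[:,0],e[:,1],1),np.median(e[:,1]))
    q=t&(X>.6)&(X<.7); print("y range",np.percentile(Y[q],[.5,99.5]))
    f=b&(Z>.1)&(Z<.16)&(X>.54); Q=W[f]; print("face x top drawer",np.percentile(Q[:,0],[5,25,50,75])); f=b&(Z>.02)&(Z<.075)&(X>.54); 
    if f.sum(): print("lower",np.percentile(W[f][:,0],[5,25,50,75]))
E
python3 plan.py 0.45 -0.03 0.26 0 14
```

```text
top handle n 129 [[0.5185, -0.0626, 0.1416], [0.5224, -0.0558, 0.146], [0.5283, -0.0276, 0.1479], [0.5419, 0.0006, 0.1501], [0.5587, 0.007, 0.1535]]
bar fit x=a*y+b [-0.01833527  0.5230183 ] [ 0.52396752 -0.03060855  0.1479099 ] -0.06219340053779958 0.007082515111315121
front edge [-0.00128095  0.57377303] 0.5738789598546453
y range [-0.1603883   0.10573837]
face x top drawer [0.55133274 0.56526185 0.56607    0.56759384]
lower [0.5650195  0.56713363 0.5727446  0.57349274]
side handle n 146 [[0.5199, -0.0646, 0.142], [0.5232, -0.0601, 0.1454], [0.532, -0.0382, 0.1476], [0.5458, -0.0014, 0.1493], [0.559, 0.005, 0.1513]]
bar fit x=a*y+b [-0.04793474  0.52224126] [ 0.52320185 -0.03663515  0.14781788] -0.06497219436067703 0.002263602411499255
front edge [-0.00094343  0.57404491] 0.5740997457557431
y range [-0.16258268  0.1055008 ]
face x top drawer [0.56159796 0.56660236 0.56745226 0.56854579]
lower [0.55657589 0.5725946  0.57426059 0.57505927]
t 0.1 pos [0.2563 0.542  0.2177] F [-0.7  0.3  0.2] op 0.0929
[[-0.904  0.428 -0.001]
 [ 0.428  0.904 -0.001]
 [ 0.    -0.002 -1.   ]]
q [ 1.044  0.131  1.489 -0.     1.523 -0.085]
twist total [-2.000e-03  1.000e-03  1.129e+00] per row [-0.     0.     0.081] d [ 193.7 -572.    42.3]
[-30.0, -31.0, -3.0]
[-32.4, -28.5, -3.0]
[-34.6, -25.8, -3.0]
[-36.5, -22.9, -3.0]
[-38.3, -19.9, -3.0]
[-39.7, -16.8, -3.0]
[-41.0, -13.5, -3.0]
[-41.9, -10.2, -3.0]
[-42.6, -6.8, -3.0]
[-43.0, -3.3, -3.0]
[-43.1, 0.2, -3.0]
[-43.0, 3.6, -3.0]
[-42.5, 7.1, -3.0]
[-41.8, 10.5, -3.0]
```

```bash
python3 -m pendant '[{"translation":[-30,-31,-3],"twist":[0,0,0.081],"grip":1},{"translation":[-32,-28,-3],"twist":[0,0,0.081],"grip":0.5},{"translation":[-35,-26,-3],"twist":[0,0,0.081],"grip":0},{"translation":[-36,-23,-3],"twist":[0,0,0.081],"grip":-0.2},{"translation":[-38,-20,-3],"twist":[0,0,0.081],"grip":-0.2},{"translation":[-40,-17,-3],"twist":[0,0,0.081],"grip":-0.2},{"translation":[-41,-14,-3],"twist":[0,0,0.081],"grip":-0.2},{"translation":[-42,-10,-3],"twist":[0,0,0.081],"grip":-0.2},{"translation":[-43,-7,-3],"twist":[0,0,0.081],"grip":-0.2},{"translation":[-43,-3,-3],"twist":[0,0,0.081],"grip":-0.2}]' && python3 plan.py 0.5245 -0.0285 0.24 0 8
```

```text
t: 1.1
tool_pos: [0.3882, 0.1191, 0.243]
orientation: [-1.867, -2.525, 0.018]
force: [0.1, -0.2, -0.5]
opening: 0.0375
t 1.1 pos [0.3882 0.1191 0.243 ] F [ 0.1 -0.2 -0.5] op 0.0375
[[-0.293  0.956 -0.008]
 [ 0.956  0.293 -0.008]
 [-0.006 -0.01  -1.   ]]
q [ 0.178 -0.416  1.939 -0.007  1.627 -0.12 ]
twist total [-0.009  0.007  0.298] per row [-0.001  0.001  0.037] d [ 136.3 -147.6   -3. ]
[-22.6, 10.9, 0.4]
[-22.2, 11.7, 0.4]
[-21.8, 12.5, 0.4]
[-21.3, 13.3, 0.4]
[-20.8, 14.1, 0.4]
[-20.2, 14.9, 0.4]
[-19.7, 15.6, 0.4]
[-19.1, 16.3, 0.4]
```

```bash
python3 -m pendant '[{"translation":[-23,11,0],"twist":[-0.001,0.001,0.037],"grip":-0.4},{"translation":[-22,12,0],"twist":[-0.001,0.001,0.037],"grip":-0.4},{"translation":[-22,12.5,0],"twist":[-0.001,0.001,0.037],"grip":-0.4},{"translation":[-21,13,0],"twist":[-0.001,0.001,0.037],"grip":-0.4},{"translation":[-21,14,0],"twist":[-0.001,0.001,0.037],"grip":-0.4},{"translation":[-20,15,0],"twist":[-0.001,0.001,0.037],"grip":-0.4},{"translation":[-20,15.5,0],"twist":[-0.001,0.001,0.037],"grip":-0.4},{"translation":[-19,16,0],"twist":[-0.001,0.001,0.037],"grip":-0.4},{"translation":[0,0,0],"twist":[0,0,0],"grip":-0.4},{"translation":[0,0,0],"twist":[0,0,0],"grip":-0.4}]'
python3 - <<'E'
from h import *
from plan import plan
p,d,K,D,T=cam("wrist"); cv2.imwrite("pics/w1.png",p[...,::-1]); W=cloud(d,K,D,T)
np.savez("w1.npz",W=W,p=p)
X,Y,Z=W[...,0],W[...,1],W[...,2]
h=(X>.5)&(X<.56)&(Y>-.09)&(Y<.04)&(Z>.125)&(Z<.165)
P=W[h]; print(len(P)); 
if len(P)>20: print(np.round(np.percentile(P,[2,25,50,75,98],axis=0),4).tolist())
plan(.5245,-.0285,.125,0,7)
E
```

```text
t: 2.1
tool_pos: [0.5257, -0.0431, 0.2395]
orientation: [-2.243, -2.193, 0.005]
force: [-0.3, 0.9, 0.3]
opening: 0.0279
1889
[[0.5216, -0.0623, 0.1445], [0.5263, -0.0542, 0.1472], [0.5307, -0.0232, 0.1481], [0.5446, 0.0018, 0.1489], [0.5586, 0.0092, 0.15]]
t 2.15 pos [ 0.5256 -0.043   0.2395] F [-0.7  0.2 -0.6] op 0.0274
[[ 0.022  1.    -0.005]
 [ 1.    -0.022  0.001]
 [ 0.001 -0.005 -1.   ]]
q [-0.179 -0.069  1.654 -0.     1.562 -0.156]
twist total [-0.005 -0.001 -0.022] per row [-0.001 -0.    -0.003] d [  -1.1   14.5 -114.5]
[2.1, -0.1, 16.4]
[2.1, -0.1, 16.4]
[2.1, -0.1, 16.4]
[2.1, -0.1, 16.4]
[2.1, -0.1, 16.4]
[2.1, -0.1, 16.4]
[2.1, -0.2, 16.4]
```

View pics/w1.png

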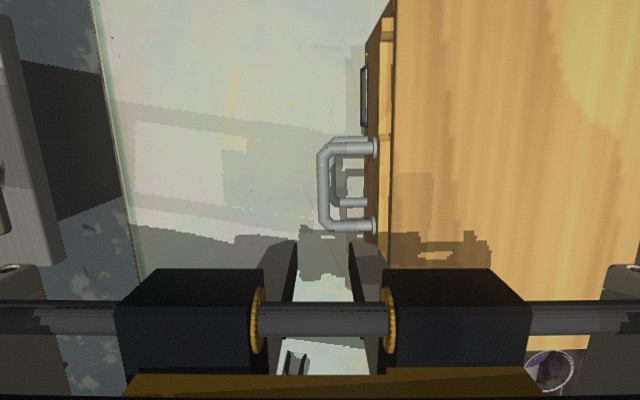

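The wrist view shows the bar at (325,185) lying between the finger lanes, with the drawer a few mm ajar. I'll descend and close on the bar.

```bash
python3 -m pendant '[{"translation":[2,0,17],"twist":[-0.001,0,-0.003],"grip":-0.4},{"translation":[2,0,17],"twist":[-0.001,0,-0.003],"grip":-0.4},{"translation":[2,0,17],"twist":[-0.001,0,-0.003],"grip":-0.4},{"translation":[2,0,17],"twist":[-0.001,0,-0.003],"grip":-0.4},{"translation":[2,0,17],"twist":[-0.001,0,-0.003],"grip":-0.4},{"translation":[2,0,16],"twist":[0,0,-0.003],"grip":-0.4},{"translation":[2,0,14],"twist":[0,0,-0.003],"grip":-0.4},{"translation":[0,0,0],"twist":[0,0,0],"grip":-1},{"translation":[0,0,0],"twist":[0,0,0],"grip":-1},{"translation":[0,0,0],"twist":[0,0,0],"grip":-1}]' 25 && python3 plan.py 0.425 -0.028 0.125 0 9
```

```text
t: 3.15
tool_pos: [0.5225, -0.0209, 0.1229]
orientation: [2.207, 2.234, 0.005]
force: [2.6, -2.0, -8.4]
opening: 0.0091
t 3.15 pos [ 0.5225 -0.0209  0.1229] F [ 2.6 -2.  -8.4] op 0.0091
[[-0.012  1.     0.003]
 [ 1.     0.012  0.002]
 [ 0.001  0.003 -1.   ]]
q [-0.14  -0.015  1.817  0.002  1.336 -0.152]
twist total [ 0.003 -0.002  0.012] per row [ 0.    -0.     0.001] d [-97.5  -7.1   2.1]
[-0.7, -10.8, -0.3]
[-0.7, -10.8, -0.3]
[-0.7, -10.8, -0.3]
[-0.7, -10.8, -0.3]
[-0.7, -10.8, -0.3]
[-0.7, -10.8, -0.2]
[-0.7, -10.8, -0.2]
[-0.8, -10.8, -0.2]
[-0.8, -10.8, -0.2]
```

```bash
python3 -m pendant '[{"translation":[0,-5,0],"twist":[0,0,0],"grip":-1},{"translation":[0,-10,0],"twist":[0,0,0],"grip":-1},{"translation":[0,-12,0],"twist":[0,0,0],"grip":-1},{"translation":[0,-12,0],"twist":[0,0,0],"grip":-1},{"translation":[0,-12,0],"twist":[0,0,0],"grip":-1},{"translation":[0,-12,0],"twist":[0,0,0],"grip":-1},{"translation":[0,-12,0],"twist":[0,0,0],"grip":-1},{"translation":[0,-10,0],"twist":[0,0,0],"grip":-1},{"translation":[0,-5,0],"twist":[0,0,0],"grip":-1},{"translation":[0,0,0],"twist":[0,0,0],"grip":-1}]' 25
python3 - <<'E'
from h import *
st()
E
```

```text
t: 4.15
tool_pos: [0.4255, -0.0212, 0.1229]
orientation: [2.208, 2.232, 0.011]
force: [1.9, 0.9, -6.3]
opening: 0.0089
t 4.15 pos [ 0.4255 -0.0212  0.1229] F [ 1.9  0.9 -6.3] op 0.0089
[[-0.011  1.     0.006]
 [ 1.     0.011  0.004]
 [ 0.004  0.006 -1.   ]]
q [-0.175 -0.301  2.072  0.005  1.365 -0.187]
```

```bash
python3 -m pendant '[{"translation":[0,0,0],"twist":[0,0,0],"grip":-0.4},{"translation":[0,0,0],"twist":[0,0,0],"grip":-0.4},{"translation":[0,0,0],"twist":[0,0,0],"grip":-0.4},{"translation":[0,0,-15],"twist":[0,0,0],"grip":-0.4},{"translation":[0,0,-20],"twist":[0,0,0],"grip":-0.4},{"translation":[0,0,-20],"twist":[0,0,0],"grip":-0.4},{"translation":[0,0,-20],"twist":[0,0,0],"grip":-0.4},{"translation":[0,0,-25],"twist":[0,0,0],"grip":-0.2},{"translation":[0,0,-25],"twist":[0,0,0],"grip":0},{"translation":[0,0,-20],"twist":[0,0,0],"grip":0.2}]' 25
python3 - <<'E'
from h import *
from plan import plan
for n in ["wrist","top"]:
    p,d,K,D,T=cam(n); cv2.imwrite(f"pics/{n}2.png",p[...,::-1]); np.savez(n+"2.npz",W=cloud(d,K,D,T),p=p,K=K,D=D,T=T)
# holder now, from top cam
    W=np.load(n+"2.npz")["W"]; X,Y,Z=W[...,0],W[...,1],W[...,2]
    m=(X>.4)&(X<.54)&(Y>-.4)&(Y<-.26)&(Z>.012)&(Z<.08)
    if m.sum()>20: print(n,cv2.minAreaRect(W[m][:,:2].astype(np.float32)*1000))
    m=m&(abs(Z-.05)<.008)
    if m.sum()>20: print(n,"bridge",cv2.minAreaRect(W[m][:,:2].astype(np.float32)*1000),np.median(W[m],0))
plan(.4705,-.329,.25,-13.5,14)
E
```

```text
t: 5.15
tool_pos: [0.4256, -0.0223, 0.2735]
orientation: [2.209, 2.233, 0.008]
force: [0.2, -0.6, -0.5]
opening: 0.0471
wrist ((475.34515380859375, -318.85919189453125), (42.79508590698242, 26.518320083618164), 75.91858673095703)
wrist bridge ((478.7470397949219, -300.29766845703125), (26.738889694213867, 12.313343048095703), 11.976895332336426) [ 0.47769992 -0.30092455  0.04951617]
top ((469.93408203125, -329.1001281738281), (60.92088317871094, 27.4247989654541), 76.05374145507812)
top bridge ((470.5606689453125, -329.134521484375), (61.112796783447266, 25.319534301757812), 77.56490325927734) [ 0.46993149 -0.32883307  0.04988101]
t 5.25 pos [ 0.427  -0.0225  0.2753] F [-0.7 -0.3  0.2] op 0.0537
[[-0.011  1.     0.008]
 [ 1.     0.011  0.002]
 [ 0.002  0.008 -1.   ]]
q [-0.176 -0.376  1.851  0.004  1.658 -0.187]
twist total [ 0.008 -0.003  0.246] per row [ 0.001 -0.     0.018] d [  43.5 -306.5  -25.3]
[-21.9, 2.9, 1.8]
[-21.9, 3.2, 1.8]
[-21.8, 3.6, 1.8]
[-21.7, 4.0, 1.8]
[-21.7, 4.4, 1.8]
[-21.6, 4.8, 1.8]
[-21.5, 5.2, 1.8]
[-21.4, 5.5, 1.8]
[-21.3, 5.9, 1.8]
[-21.2, 6.3, 1.8]
[-21.1, 6.7, 1.8]
[-21.0, 7.0, 1.8]
[-20.8, 7.4, 1.8]
[-20.7, 7.8, 1.8]
```

View pics/wrist2.png

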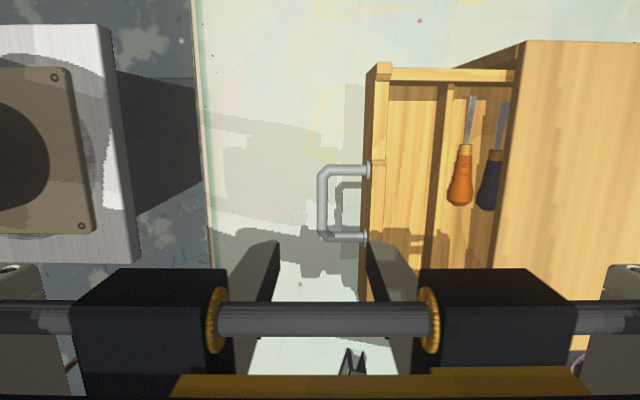

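The drawer is well out: board columns 368–388, notch between rows 90 and 160, gouges farther back. I'll measure the notch from this view's depth while moving to the holder.

```bash
python3 -m pendant '[{"translation":[-30,4,1],"twist":[0.001,0,0.025],"grip":0.3},{"translation":[-30,5,2],"twist":[0.001,0,0.025],"grip":0.3},{"translation":[-30,5,2],"twist":[0.001,0,0.025],"grip":0.3},{"translation":[-30,6,2],"twist":[0.001,0,0.025],"grip":0.3},{"translation":[-30,6,2],"twist":[0.001,0,0.025],"grip":0.3},{"translation":[-30,7,2],"twist":[0.001,0,0.025],"grip":0.3},{"translation":[-30,8,2],"twist":[0.001,0,0.025],"grip":0.3},{"translation":[-30,9,2],"twist":[0,0,0.025],"grip":0.3},{"translation":[-30,9,2],"twist":[0,0,0.025],"grip":0.3},{"translation":[-30,10,2],"twist":[0,0,0.025],"grip":0.3}]'
python3 - <<'E'
from h import *
from plan import plan
for n in ["wrist","top"]:
    W=np.load(n+"2.npz")["W"]; X,Y,Z=W[...,0],W[...,1],W[...,2]
    b=(X>.455)&(X<.49)&(Y>-.16)&(Y<.11)&(Z>.14)&(Z<.17)
    print(n,b.sum())
    for y in np.arange(-.05,.105,.006):
        q=b&(np.abs(Y-y)<.003)&(X>.463)&(X<.483)
        qq=b&(np.abs(Y-y)<.003)
        if q.sum()>2: print(round(y,3),q.sum(),np.round(np.median(Z[q]),4),np.round(np.percentile(X[qq],[2,98]),4))
plan(.4705,-.329,.2,-13.5,10)
E
```

```text
t: 6.25
tool_pos: [0.4657, -0.3362, 0.2451]
orientation: [-2.466, -1.932, -0.004]
force: [0.0, -0.2, 1.2]
opening: 0.0606
wrist 3775
-0.05 115 0.1617 [0.4648 0.4789]
-0.044 110 0.1617 [0.4675 0.4795]
-0.038 108 0.162 [0.4675 0.479 ]
-0.032 110 0.1617 [0.4675 0.4787]
-0.026 110 0.1619 [0.4674 0.4791]
-0.02 118 0.1619 [0.4674 0.4789]
-0.014 114 0.1616 [0.4674 0.4793]
-0.008 115 0.1619 [0.4673 0.479 ]
-0.002 131 0.1616 [0.4578 0.4787]
0.004 148 0.1616 [0.4558 0.4792]
0.01 156 0.1613 [0.4566 0.4787]
0.016 124 0.1554 [0.4672 0.479 ]
0.022 116 0.1549 [0.4674 0.4786]
0.028 120 0.1546 [0.4673 0.4791]
0.034 118 0.1549 [0.4673 0.4787]
0.04 118 0.1546 [0.4673 0.4792]
0.046 118 0.1547 [0.4673 0.4789]
0.052 130 0.1547 [0.4673 0.4788]
0.058 118 0.1547 [0.4673 0.479 ]
0.064 133 0.1547 [0.4673 0.4787]
0.07 127 0.1548 [0.4672 0.4791]
0.076 127 0.1548 [0.4673 0.4788]
0.082 173 0.1591 [0.4672 0.489 ]
0.088 154 0.1617 [0.4673 0.4895]
0.094 52 0.1615 [0.4673 0.4788]
top 67
t 6.25 pos [ 0.4657 -0.3362  0.2451] F [ 0.  -0.2  1.2] op 0.0606
[[ 0.239  0.971 -0.004]
 [ 0.971 -0.239  0.008]
 [ 0.007 -0.006 -1.   ]]
q [-0.717  0.06   1.516  0.004  1.575 -0.475]
twist total [-0.005 -0.007 -0.006] per row [-0.001 -0.001 -0.001] d [  4.8   7.2 -45.1]
[0.8, 0.3, 4.5]
[0.8, 0.3, 4.5]
[0.8, 0.3, 4.5]
[0.8, 0.3, 4.5]
[0.8, 0.3, 4.5]
[0.8, 0.3, 4.5]
[0.8, 0.3, 4.5]
[0.8, 0.3, 4.5]
[0.8, 0.3, 4.5]
[0.8, 0.3, 4.5]
```

```bash
python3 -m pendant '[{"translation":[-15,0,0],"twist":[-0.001,-0.001,-0.001],"grip":0.3},{"translation":[-20,0,0],"twist":[-0.001,-0.001,-0.001],"grip":0.3},{"translation":[-20,0,0],"twist":[-0.001,-0.001,-0.001],"grip":0.3},{"translation":[-20,0,0],"twist":[-0.001,-0.001,-0.001],"grip":0.3},{"translation":[-10,0,0],"twist":[-0.001,-0.001,-0.001],"grip":0.3},{"translation":[0,0,0],"twist":[0,0,0],"grip":0.3},{"translation":[0,0,0],"twist":[0,0,0],"grip":0.3},{"translation":[0,0,0],"twist":[0,0,0],"grip":0.3},{"translation":[0,0,0],"twist":[0,0,0],"grip":0.3},{"translation":[0,0,0],"twist":[0,0,0],"grip":0.3}]'
python3 - <<'E'
from h import *
from plan import plan
W=np.load("wrist2.npz")["W"]; X,Y,Z=W[...,0],W[...,1],W[...,2]
q=(abs(X-.4731)<.005)&(Y>-.01)&(Y<.11)&(Z>.15)&(Z<.158); print("notch y below z.158:",np.percentile(Y[q],[.5,1,50,99,99.5]))
p,d,K,D,T=cam("wrist"); cv2.imwrite("pics/w3.png",p[...,::-1]); W=cloud(d,K,D,T); np.savez("w3.npz",W=W,p=p)
X,Y,Z=W[...,0],W[...,1],W[...,2]
b=(X>.41)&(X<.53)&(Y>-.39)&(Y<-.27)
for lo,hi in [(.012,.08),(.045,.056)]:
    m=b&(Z>lo)&(Z<hi); print(m.sum(),cv2.minAreaRect(W[m][:,:2].astype(np.float32)*1000),np.median(W[m],0))
plan(.4705,-.329,.1,-13.5,10)
E
```

```text
t: 7.25
tool_pos: [0.4431, -0.4191, 0.2369]
orientation: [-2.455, -1.94, -0.002]
force: [-0.1, -0.4, -0.4]
opening: 0.0607
notch y below z.158: [0.01543961 0.01572591 0.04915818 0.07993108 0.08004893]
1529 ((472.9656066894531, -328.345947265625), (59.742034912109375, 26.02342987060547), 76.1073989868164) [ 0.47342965 -0.32749632  0.05037883]
1461 ((473.9061584472656, -328.5785827636719), (59.742034912109375, 24.085674285888672), 76.1073989868164) [ 0.47401516 -0.32807202  0.05043259]
t 7.3 pos [ 0.4432 -0.4191  0.237 ] F [-0.5  1.  -0.4] op 0.0605
[[ 0.231  0.973 -0.007]
 [ 0.973 -0.231  0.011]
 [ 0.009 -0.009 -1.   ]]
q [-0.843  0.163  1.42   0.002  1.572 -0.609]
twist total [-0.009 -0.009  0.002] per row [-0.001 -0.001  0.   ] d [  27.3   90.1 -137. ]
[9.3, 0.7, 13.8]
[9.3, 0.7, 13.8]
[9.3, 0.7, 13.8]
[9.3, 0.6, 13.8]
[9.3, 0.6, 13.7]
[9.3, 0.6, 13.7]
[9.4, 0.6, 13.7]
[9.4, 0.6, 13.7]
[9.4, 0.6, 13.7]
[9.4, 0.6, 13.7]
```

View pics/w3.png

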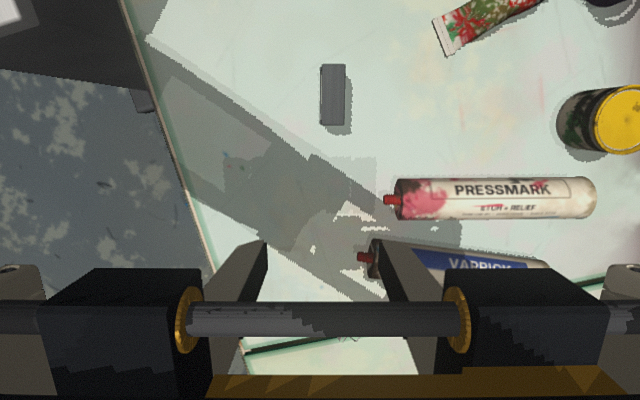

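The holder is at (333,95) with clear space around it. I'll use the wrist-measured centre (0.473, −0.3285) and yaw −13.9°.

```bash
python3 -m pendant '[{"translation":[9.5,0.8,13],"twist":[-0.001,-0.001,0],"grip":0},{"translation":[9.5,0.8,13],"twist":[-0.001,-0.001,0],"grip":0},{"translation":[9.5,0.8,13],"twist":[-0.001,-0.001,0],"grip":0},{"translation":[9.5,0.8,13],"twist":[-0.001,-0.001,0.002],"grip":0},{"translation":[9.5,0.8,13],"twist":[-0.001,-0.001,0.002],"grip":0},{"translation":[9.5,0.8,13],"twist":[-0.001,-0.001,0.002],"grip":0},{"translation":[9.5,0.8,13],"twist":[-0.001,-0.001,0.002],"grip":0},{"translation":[9.5,0.8,13],"twist":[-0.001,-0.001,0],"grip":0},{"translation":[9.5,0.8,13],"twist":[0,0,0],"grip":0},{"translation":[9,0.8,10],"twist":[0,0,0],"grip":0}]' && python3 plan.py 0.473 -0.3285 0.012 -13.9 9
```

```text
t: 8.3
tool_pos: [0.4757, -0.3225, 0.1032]
orientation: [2.47, 1.935, -0.0]
force: [0.5, 0.7, -0.0]
opening: 0.0467
t 8.3 pos [ 0.4757 -0.3225  0.1032] F [ 0.5  0.7 -0. ] op 0.0467
[[ 0.239  0.971  0.002]
 [ 0.971 -0.239 -0.003]
 [-0.002  0.003 -1.   ]]
q [-6.840e-01  1.430e-01  1.690e+00 -1.000e-03  1.306e+00 -4.430e-01]
twist total [0.003 0.002 0.001] per row [0. 0. 0.] d [ -2.7  -6.  -91.2]
[-0.7, -0.2, 10.1]
[-0.7, -0.2, 10.1]
[-0.7, -0.2, 10.1]
[-0.7, -0.1, 10.1]
[-0.7, -0.1, 10.1]
[-0.7, -0.1, 10.1]
[-0.7, -0.1, 10.1]
[-0.7, -0.1, 10.1]
[-0.7, -0.1, 10.1]
```

```bash
python3 -m pendant '[{"translation":[-1,0,10],"twist":[0,0,0],"grip":0},{"translation":[-1,0,11],"twist":[0,0,0],"grip":0},{"translation":[-1,0,11],"twist":[0,0,0],"grip":0},{"translation":[-1,0,11],"twist":[0,0,0],"grip":0},{"translation":[-1,0,11],"twist":[0,0,0],"grip":0},{"translation":[-1,0,10],"twist":[0,0,0],"grip":0},{"translation":[-1,0,9],"twist":[0,0,0],"grip":0},{"translation":[0,0,6],"twist":[0,0,0],"grip":0},{"translation":[0,0,3],"twist":[0,0,0],"grip":0},{"translation":[0,0,0],"twist":[0,0,0],"grip":0}]' && python3 plan.py 0.473 -0.3285 0.012 -13.9 4
```

```text
t: 9.3
tool_pos: [0.4733, -0.33, 0.0122]
orientation: [2.472, 1.936, -0.001]
force: [-0.9, -0.5, -0.1]
opening: 0.0462
t 9.3 pos [ 0.4733 -0.33    0.0122] F [-0.9 -0.5 -0.1] op 0.0462
[[ 0.24   0.971  0.   ]
 [ 0.971 -0.24  -0.002]
 [-0.002  0.001 -1.   ]]
q [-6.970e-01  2.630e-01  1.734e+00 -1.000e-03  1.143e+00 -4.540e-01]
twist total [0.001 0.002 0.001] per row [0. 0. 0.] d [-0.3  1.5 -0.2]
[0.4, -0.2, 0.0]
[0.4, -0.2, 0.0]
[0.4, -0.2, 0.0]
[0.4, -0.2, 0.0]
```

```bash
python3 -m pendant '[{"translation":[1.5,0,0],"twist":[0,0,0],"grip":0},{"translation":[0,0,0],"twist":[0,0,0],"grip":-1},{"translation":[0,0,0],"twist":[0,0,0],"grip":-1},{"translation":[0,0,0],"twist":[0,0,0],"grip":-1},{"translation":[0,0,0],"twist":[0,0,0],"grip":-1},{"translation":[0,0,-15],"twist":[0,0,0],"grip":-1},{"translation":[0,0,-25],"twist":[0,0,0],"grip":-1},{"translation":[0,0,-30],"twist":[0,0,0],"grip":-1},{"translation":[0,0,-40],"twist":[0,0,0],"grip":-1},{"translation":[0,0,-40],"twist":[0,0,0],"grip":-1}]' 40 && python3 plan.py 0.473 0.0477 0.25 0 12
```

```text
t: 10.3
tool_pos: [0.4705, -0.3252, 0.1651]
orientation: [-2.467, -1.932, 0.005]
force: [0.1, -0.6, -0.2]
opening: 0.0237
t 10.3 pos [ 0.4705 -0.3252  0.1651] F [ 0.1 -0.6 -0.2] op 0.0237
[[ 0.239  0.971 -0.007]
 [ 0.971 -0.239  0.005]
 [ 0.003 -0.008 -1.   ]]
q [-6.940e-01  9.500e-02  1.625e+00 -1.000e-03  1.431e+00 -4.520e-01]
twist total [-0.008 -0.004 -0.242] per row [-0.001 -0.    -0.02 ] d [  2.5 372.9  84.9]
[30.2, -7.3, -6.9]
[30.4, -6.7, -6.9]
[30.5, -6.1, -7.0]
[30.6, -5.4, -7.0]
[30.7, -4.8, -7.0]
[30.8, -4.2, -7.0]
[30.9, -3.6, -7.0]
[30.9, -2.9, -7.0]
[31.0, -2.3, -7.0]
[31.0, -1.7, -7.0]
[31.1, -1.1, -7.1]
[31.1, -0.4, -7.1]
```

```bash
python3 -m pendant '[{"translation":[15,-4,-30],"twist":[0,0,0],"grip":-1},{"translation":[30,-7,-30],"twist":[-0.001,0,-0.025],"grip":-1},{"translation":[35,-7,-15],"twist":[-0.001,0,-0.03],"grip":-1},{"translation":[38,-7,0],"twist":[-0.001,0,-0.03],"grip":-1},{"translation":[38,-6,0],"twist":[-0.001,0,-0.03],"grip":-1},{"translation":[38,-5,0],"twist":[-0.001,0,-0.03],"grip":-1},{"translation":[38,-4,0],"twist":[-0.001,0,-0.03],"grip":-1},{"translation":[38,-3,0],"twist":[-0.001,0,-0.03],"grip":-1},{"translation":[35,-2,0],"twist":[-0.001,0,-0.03],"grip":-1},{"translation":[25,-1,0],"twist":[0,0,-0.01],"grip":-1}]' 40 && python3 plan.py 0.473 0.0477 0.24 0 5
```

```text
t: 11.3
tool_pos: [0.4709, 0.0149, 0.2656]
orientation: [2.196, 2.209, 0.02]
force: [0.1, 0.3, -1.0]
opening: 0.0235
t 11.3 pos [0.4709 0.0149 0.2656] F [ 0.1  0.3 -1. ] op 0.0235
[[-0.006  1.     0.028]
 [ 1.     0.006 -0.009]
 [-0.01   0.028 -1.   ]]
q [-0.071 -0.269  1.784 -0.007  1.598 -0.078]
twist total [0.028 0.009 0.006] per row [0.006 0.002 0.001] d [  2.1  32.8 -25.6]
[6.6, 0.3, 5.1]
[6.6, 0.3, 5.1]
[6.6, 0.4, 5.1]
[6.6, 0.4, 5.1]
[6.6, 0.4, 5.1]
```

```bash
python3 -m pendant '[{"translation":[6,0.3,10],"twist":[0.006,0.002,0.001],"grip":-1},{"translation":[6,0.3,10],"twist":[0.006,0.002,0.001],"grip":-1},{"translation":[6,0.3,10],"twist":[0.006,0.002,0.001],"grip":-1},{"translation":[6,0.3,10],"twist":[0.006,0.002,0.001],"grip":-1},{"translation":[6,0.3,8],"twist":[0.004,0.001,0.001],"grip":-1},{"translation":[3,0.3,5],"twist":[0,0,0],"grip":-1},{"translation":[0,0,3],"twist":[0,0,0],"grip":-1},{"translation":[0,0,0],"twist":[0,0,0],"grip":-1},{"translation":[0,0,0],"twist":[0,0,0],"grip":-1},{"translation":[0,0,0],"twist":[0,0,0],"grip":-1}]' 40
python3 - <<'E'
from h import *
from plan import plan
plan(.4731,.0477,.19,0,4)
for n in ["side","top","wrist"]:
    p,d,K,D,T=cam(n); W=cloud(d,K,D,T); np.savez(n+"4.npz",W=W,p=p,K=K,D=D,T=T)
    X,Y,Z=W[...,0],W[...,1],W[...,2]; pi=p.astype(int)
    if n=="side":
        m=(X>.38)&(X<.56)&(Y>-.2)&(Y<.15)&(Z>.1)&(Z<.35); v,u=np.where(m); print("box",u.min(),u.max(),v.min(),v.max())
        c=p[max(0,v.min()-10):v.max()+40,max(0,u.min()-20):u.max()+40]; c=cv2.resize(c,None,fx=4,fy=4,interpolation=cv2.INTER_CUBIC)[:600,:800]; cv2.imwrite("pics/s4.png",c[...,::-1])
    # notch by this camera
    q=(X>.462)&(X<.483)&(Y>-.02)&(Y<.11)&(Z>.14)&(Z<.170)
    print(n,q.sum())
cv2.imwrite("pics/w4.png",np.load("wrist4.npz")["p"][...,::-1])
E
```

```text
t: 12.3
tool_pos: [0.473, 0.0488, 0.2062]
orientation: [-2.221, -2.22, 0.004]
force: [0.7, -0.5, -0.6]
opening: 0.0238
t 12.3 pos [0.473  0.0488 0.2062] F [ 0.7 -0.5 -0.6] op 0.0238
[[ 0.     1.    -0.003]
 [ 1.    -0.    -0.001]
 [-0.001 -0.003 -1.   ]]
q [-4.000e-03 -2.040e-01  1.837e+00 -1.000e-03  1.511e+00 -4.000e-03]
twist total [-0.003  0.001 -0.   ] per row [-0.001  0.    -0.   ] d [  0.1  -1.1 -16.2]
[-0.3, 0.0, 4.0]
[-0.3, 0.0, 4.0]
[-0.3, 0.0, 4.0]
[-0.3, 0.0, 4.0]
box 228 339 109 232
side 186
top 25
wrist 1153
```

View pics/s4.png

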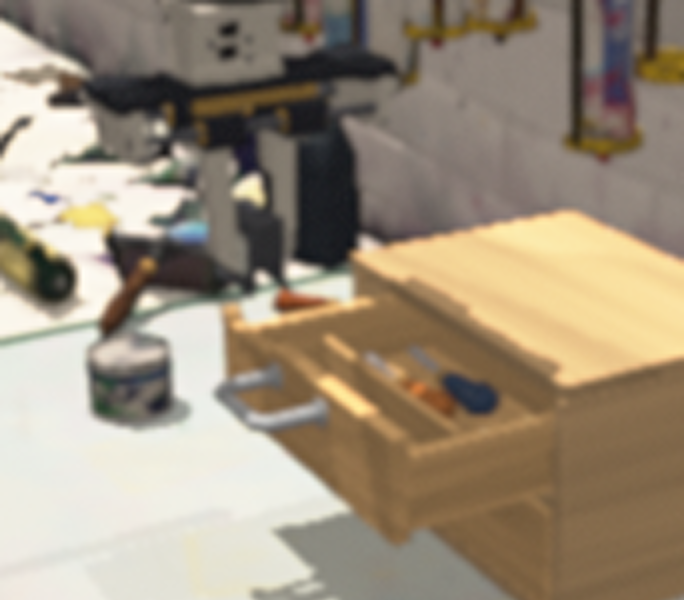

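View pics/w4.png

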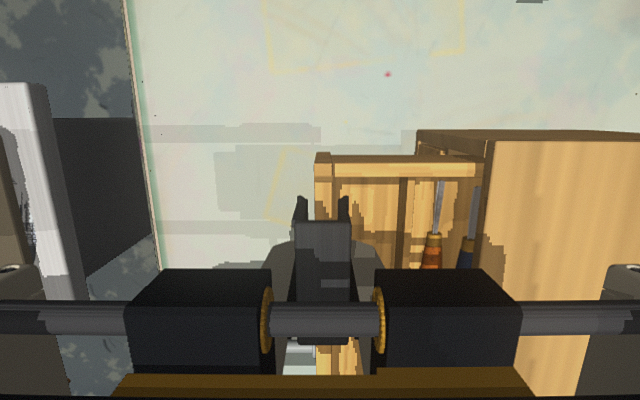

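The side view shows the holder hanging upright between the fingers above the board. The wrist view shows its bridge (295–350, 220–345) and the board passing between the legs at columns 315–335. I'll measure both in the same wrist cloud.

Run:
```python
from h import *
W=np.load("wrist4.npz")["W"]; X,Y,Z=W[...,0],W[...,1],W[...,2]
b=(abs(X-.473)<.03)&(abs(Y-.048)<.06)
m=b&(Z>.236)&(Z<.252); print("bridge",m.sum(),np.round(np.percentile(W[m],[1,50,99],axis=0),4).tolist(),cv2.minAreaRect(W[m][:,:2].astype(np.float32)*1000))
# legs: +y end face points
m=b&(Z>.185)&(Z<.236)&(Y>.06); print("leg pts",m.sum(),np.round(np.percentile(W[m],[1,50,99],axis=0),4).tolist())
q=(X>.45)&(X<.49)&(Y>.03)&(Y<.12)&(Z>.150)&(Z<.168)
for y in np.arange(.04,.1,.004):
    k=q&(abs(Y-y)<.002)
    if k.sum()>4: print(round(y,3),k.sum(),np.round(np.median(Z[k]),4),np.round(np.percentile(X[k],[2,98]),4))
m=b&(Z>.185)&(Z<.236)
for s in (W[m&(X<.466)],W[m&(X>.48)]): print(len(s),np.round(np.percentile(s,[2,50,98],axis=0),4).tolist() if len(s) else "")
W=np.load("side4.npz")["W"]; X,Y,Z=W[...,0],W[...,1],W[...,2]
b=(abs(X-.473)<.014)&(abs(Y-.048)<.04)&(Z>.17)&(Z<.26); print("side holder",b.sum(),np.round(np.percentile(W[b],[2,50,98],axis=0),4).tolist())
```

```text
bridge 5871 [[0.4513, 0.0208, 0.2368], [0.4734, 0.0583, 0.2429], [0.4951, 0.0793, 0.2509]] ((476.07275390625, 50.969486236572266), (50.26740264892578, 63.15413284301758), 22.673967361450195)
leg pts 555 [[0.4591, 0.0709, 0.1941], [0.4651, 0.0789, 0.218], [0.4874, 0.0795, 0.2355]]
0.052 31 0.155 [0.4683 0.4789]
0.056 93 0.155 [0.4679 0.4789]
0.06 97 0.155 [0.4679 0.4789]
0.064 98 0.155 [0.4679 0.4789]
0.068 98 0.1549 [0.4673 0.4788]
0.072 108 0.155 [0.4673 0.4788]
0.076 104 0.155 [0.4673 0.4788]
0.08 72 0.1586 [0.4675 0.4787]
0.084 106 0.1617 [0.4676 0.4786]
0.088 107 0.162 [0.4676 0.4785]
0.092 123 0.1614 [0.4676 0.4785]
870 [[0.4472, 0.0571, 0.1975], [0.4571, 0.0578, 0.2236], [0.4651, 0.0793, 0.2356]]
801 [[0.4811, 0.0572, 0.1953], [0.4899, 0.0578, 0.2231], [0.4992, 0.0794, 0.2356]]
side holder 303 [[0.4598, 0.0173, 0.1949], [0.4708, 0.0325, 0.2237], [0.4865, 0.0701, 0.2549]]
```

The holder's centre is y≈0.0494 against 0.0477 for the notch, and both are at x 0.473. I'll shift −1.7 mm in y and lower in stages.

```bash
python3 -m pendant '[{"translation":[-0.8,0,3],"twist":[-0.001,0,0],"grip":-1},{"translation":[-0.8,0,5],"twist":[-0.001,0,0],"grip":-1},{"translation":[-0.3,0,6],"twist":[-0.001,0,0],"grip":-1},{"translation":[-0.3,0,6],"twist":[0,0,0],"grip":-1},{"translation":[-0.3,0,6],"twist":[0,0,0],"grip":-1},{"translation":[-0.3,0,6],"twist":[0,0,0],"grip":-1},{"translation":[0,0,5],"twist":[0,0,0],"grip":-1},{"translation":[0,0,3],"twist":[0,0,0],"grip":-1},{"translation":[0,0,0],"twist":[0,0,0],"grip":-1},{"translation":[0,0,0],"twist":[0,0,0],"grip":-1}]' 40 && python3 plan.py 0.473 0.0471 0.133 0 6
```

```text
t: 13.45
tool_pos: [0.4726, 0.0457, 0.1621]
orientation: [2.221, 2.221, -0.001]
force: [-0.1, -0.2, -0.8]
opening: 0.0238
t 13.45 pos [0.4726 0.0457 0.1621] F [-0.1 -0.2 -0.8] op 0.0238
[[ 0.     1.     0.   ]
 [ 1.    -0.    -0.001]
 [-0.001  0.    -1.   ]]
q [-1.100e-02 -1.810e-01  1.898e+00 -1.000e-03  1.424e+00 -1.100e-02]
twist total [ 0.     0.001 -0.   ] per row [ 0.  0. -0.] d [  0.4   1.4 -29.1]
[0.2, 0.1, 4.9]
[0.2, 0.1, 4.9]
[0.2, 0.1, 4.9]
[0.2, 0.1, 4.9]
[0.2, 0.1, 4.9]
[0.2, 0.1, 4.9]
```

```bash
python3 -m pendant '[{"translation":[0.8,0.3,0],"twist":[0,0,0],"grip":-1},{"translation":[0.5,0.1,3],"twist":[0,0,0],"grip":-1},{"translation":[0.2,0.1,5],"twist":[0,0,0],"grip":-1},{"translation":[0.2,0.1,5],"twist":[0,0,0],"grip":-1},{"translation":[0.2,0,5],"twist":[0,0,0],"grip":-1},{"translation":[0.2,0,5],"twist":[0,0,0],"grip":-1},{"translation":[0,0,3],"twist":[0,0,0],"grip":-1},{"translation":[0,0,1],"twist":[0,0,0],"grip":-1},{"translation":[0,0,0],"twist":[0,0,0],"grip":-1},{"translation":[0,0,0],"twist":[0,0,0],"grip":-1}]' 40 && python3 plan.py 0.473 0.0471 0.123 0 5
```

```text
t: 14.45
tool_pos: [0.4735, 0.048, 0.133]
orientation: [2.221, 2.221, -0.0]
force: [-0.2, 0.1, -1.5]
opening: 0.0236
t 14.45 pos [0.4735 0.048  0.133 ] F [-0.2  0.1 -1.5] op 0.0236
[[ 0.     1.     0.001]
 [ 1.    -0.    -0.001]
 [-0.001  0.001 -1.   ]]
q [-6.000e-03 -1.540e-01  1.928e+00 -1.000e-03  1.366e+00 -6.000e-03]
twist total [ 0.001  0.001 -0.   ] per row [ 0.  0. -0.] d [ -0.5  -0.9 -10. ]
[-0.2, -0.1, 2.0]
[-0.2, -0.1, 2.0]
[-0.2, -0.1, 2.0]
[-0.2, -0.1, 2.0]
[-0.2, -0.1, 2.0]
```

```bash
python3 -m pendant '[{"translation":[-0.6,-0.2,0.5],"twist":[0,0,0],"grip":-1},{"translation":[-0.2,-0.2,1.5],"twist":[0,0,0],"grip":-1},{"translation":[0,0,1.5],"twist":[0,0,0],"grip":-1},{"translation":[0,0,1.5],"twist":[0,0,0],"grip":-1},{"translation":[0,0,1.5],"twist":[0,0,0],"grip":-1},{"translation":[0,0,1],"twist":[0,0,0],"grip":-1},{"translation":[0,0,0.5],"twist":[0,0,0],"grip":-1},{"translation":[0,0,0],"twist":[0,0,0],"grip":-1},{"translation":[0,0,0],"twist":[0,0,0],"grip":-1},{"translation":[0,0,0],"twist":[0,0,0],"grip":-1}]' 40 && python3 plan.py 0.473 0.0471 0.123 0 5
```

```text
t: 15.45
tool_pos: [0.4736, 0.0471, 0.125]
orientation: [2.22, 2.22, 0.001]
force: [-0.6, 0.5, 0.3]
opening: 0.0237
t 15.45 pos [0.4736 0.0471 0.125 ] F [-0.6  0.5  0.3] op 0.0237
[[ 0.     1.     0.002]
 [ 1.    -0.    -0.001]
 [-0.001  0.002 -1.   ]]
q [-8.000e-03 -1.470e-01  1.938e+00 -1.000e-03  1.349e+00 -8.000e-03]
twist total [ 0.002  0.001 -0.   ] per row [ 0.  0. -0.] d [-0.6  0.  -2. ]
[0.0, -0.1, 0.4]
[0.0, -0.1, 0.4]
[0.0, -0.1, 0.4]
[0.0, -0.1, 0.4]
[0.0, -0.1, 0.4]
```

```bash
python3 -m pendant '[{"translation":[0,0,0.5],"twist":[0,0,0],"grip":-1},{"translation":[0,0,0.5],"twist":[0,0,0],"grip":-1},{"translation":[0,0,0.5],"twist":[0,0,0],"grip":-1},{"translation":[0,0,0.5],"twist":[0,0,0],"grip":-1},{"translation":[0,0,0.5],"twist":[0,0,0],"grip":-1},{"translation":[0,0,0.5],"twist":[0,0,0],"grip":-1},{"translation":[0,0,0.5],"twist":[0,0,0],"grip":-1},{"translation":[0,0,0.5],"twist":[0,0,0],"grip":-1},{"translation":[0,0,0.5],"twist":[0,0,0],"grip":-1},{"translation":[0,0,0.5],"twist":[0,0,0],"grip":-1}]' 40 && python3 -c "
from h import *
st()"
```

```text
t: 16.45
tool_pos: [0.4761, 0.0471, 0.1243]
orientation: [2.217, 2.217, 0.008]
force: [-1.6, -0.8, 5.2]
opening: 0.0234
t 16.45 pos [0.4761 0.0471 0.1243] F [-1.6 -0.8  5.2] op 0.0234
[[-0.     1.     0.008]
 [ 1.     0.    -0.001]
 [-0.001  0.008 -1.   ]]
q [-8.000e-03 -1.460e-01  1.938e+00 -1.000e-03  1.342e+00 -8.000e-03]
```

Run:
```python
from h import *
p,d,K,D,T=cam("wrist"); cv2.imwrite("pics/w5.png",cv2.resize(p[180:360,220:420],None,fx=3.3,fy=3.3,interpolation=cv2.INTER_CUBIC)[...,::-1]); W=cloud(d,K,D,T); X,Y,Z=W[...,0],W[...,1],W[...,2]
for y in np.arange(.056,.1,.002):
    k=(abs(Y-y)<.001)&(X>.45)&(X<.495)&(Z>.14)&(Z<.175)
    c=k&(abs(X-.475)<.004)
    if c.sum()>4: print(round(y,3),c.sum(),np.round(np.median(Z[c]),4),np.round(np.percentile(X[k],[2,98]),4))
st()
```

```text
0.056 84 0.161 [0.4509 0.4947]
0.058 78 0.161 [0.4641 0.4879]
0.06 76 0.1609 [0.4646 0.4873]
0.062 80 0.161 [0.4645 0.4874]
0.064 82 0.161 [0.4646 0.4871]
0.066 86 0.1609 [0.4644 0.4872]
0.068 83 0.1611 [0.4648 0.487 ]
0.07 88 0.161 [0.4648 0.4871]
0.072 86 0.161 [0.4639 0.4869]
0.074 84 0.161 [0.4625 0.4874]
0.076 95 0.1609 [0.4625 0.4873]
0.078 161 0.1566 [0.4646 0.4873]
0.08 32 0.1583 [0.4698 0.4807]
0.082 66 0.1603 [0.4695 0.4944]
0.084 78 0.1617 [0.4695 0.4943]
0.086 102 0.162 [0.4696 0.4943]
0.088 94 0.162 [0.4697 0.4945]
0.09 102 0.1619 [0.4697 0.4945]
0.092 264 0.1571 [0.4693 0.4809]
0.094 5 0.1543 [0.4713 0.4797]
t 16.5 pos [0.4761 0.0471 0.1243] F [-0.8 -0.3  5.8] op 0.0236
[[ 0.     1.     0.008]
 [ 1.     0.    -0.001]
 [-0.001  0.008 -1.   ]]
q [-8.000e-03 -1.460e-01  1.938e+00 -1.000e-03  1.342e+00 -8.000e-03]
```

View pics/w5.png

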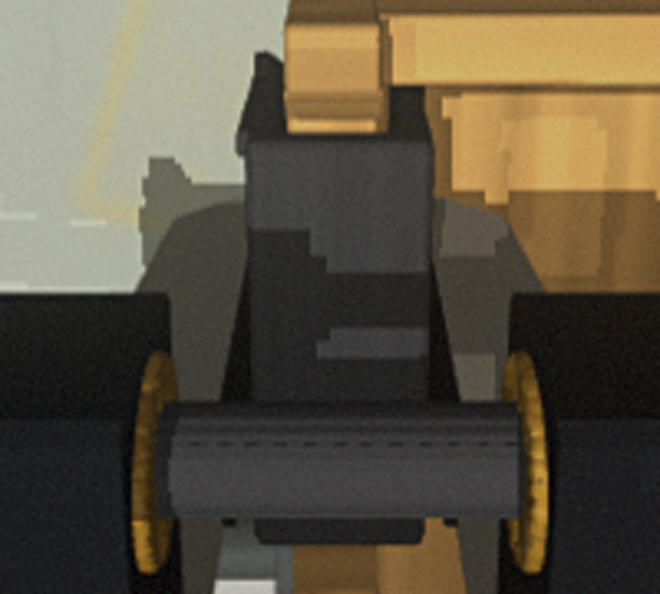

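The bridge top is at z 0.161, with the board top at 0.162, so it is fully home. The holder is centred in the notch, and the pushing force is about 5.5 N. I'll raise the push moderately for margin and check that it holds.

```bash
python3 -m pendant '[{"translation":[0,-0.2,0.7],"twist":[0.001,0,0],"grip":-1},{"translation":[0,-0.2,0.8],"twist":[0.001,0,0],"grip":-1},{"translation":[0,-0.2,1],"twist":[0.001,0,0],"grip":-1},{"translation":[0,-0.2,1],"twist":[0.001,0,0],"grip":-1},{"translation":[0,-0.2,1],"twist":[0.001,0,0],"grip":-1},{"translation":[0,-0.2,1],"twist":[0.001,0,0],"grip":-1},{"translation":[0,-0.2,1],"twist":[0.001,0,0],"grip":-1},{"translation":[0,-0.2,1],"twist":[0.001,0,0],"grip":-1},{"translation":[0,-0.2,1],"twist":[0.001,0,0],"grip":-1},{"translation":[0,-0.2,1],"twist":[0.001,0,0],"grip":-1}]' 40
python3 - <<'E'
from h import *
for i in range(6):
    p,d,K,D,T=cam("wrist")
    s=robot.read_state(); print(round(s["t"],2),np.round(s["tool_pos"],4),np.round(s["force"],1),s["opening"])
W=cloud(d,K,D,T); X,Y,Z=W[...,0],W[...,1],W[...,2]
for y in (.060,.066,.07,.075,.081,.086,.09):
    k=(abs(Y-y)<.0015)&(X>.458)&(X<.493)&(Z>.14)&(Z<.175); c=k&(abs(X-.475)<.004)
    print(y,c.sum(),np.round(np.median(Z[c]),4),np.round(np.percentile(X[k&(Z>.153)],[3,97]),4))
c=(abs(X-.475)<.008)&(Z>.1595)&(Z<.1645)&(Y>.05)&(Y<.0795); print("end y",np.percentile(Y[c],99))
st()
E
```

```text
t: 17.5
tool_pos: [0.4811, 0.0471, 0.1244]
orientation: [2.213, 2.214, 0.014]
force: [-2.0, -0.4, 8.1]
opening: 0.0239
17.55 [0.4812 0.0471 0.1244] [-1.5  0.5  7.5] 0.023963881333409542
17.6 [0.4812 0.0471 0.1244] [-1.9 -0.1  7.8] 0.023665173653137028
17.65 [0.4812 0.0471 0.1243] [-2.  -0.6  7.7] 0.023912346380137346
17.7 [0.4812 0.0471 0.1244] [-2.3 -0.3  6. ] 0.023944653964657416
17.75 [0.4812 0.0471 0.1244] [-0.8 -0.   6.6] 0.023655506983034348
17.8 [0.4812 0.0471 0.1244] [-2.   0.7  7. ] 0.02426788030896532
0.06 122 0.161 [0.4696 0.492 ]
0.066 120 0.1609 [0.4696 0.4919]
0.07 123 0.161 [0.4697 0.4918]
0.075 139 0.161 [0.4694 0.4922]
0.081 51 0.1597 [0.4744 0.4855]
0.086 93 0.1619 [0.4743 0.4858]
0.09 95 0.1619 [0.4742 0.4856]
end y 0.07737295992322928
t 17.8 pos [0.4812 0.0471 0.1244] F [-2.   0.7  7. ] op 0.0243
[[-0.     1.     0.015]
 [ 1.     0.    -0.001]
 [-0.001  0.015 -1.   ]]
q [-8.000e-03 -1.380e-01  1.931e+00 -1.000e-03  1.334e+00 -8.000e-03]
```

```bash
python3 -c "
from h import *
robot.close_job(); st()"
```

```text
the job is handed in; nothing more can be done
the job is handed in; nothing more can be done
```

The label holder is seated in the top drawer's notch, card outwards, still gripped and pressed down. I handed the job in at about 17.8 s of the 51 s allowed; no verdict is given.

**What I did:** I gripped the D handle and pulled the drawer out about 97 mm, to an opening of roughly 0.105 m. I then picked up the holder across its legs and lowered it over the drawer front in small steps.

**Last checks from the wrist camera and arm state:**

| Check | Reading | Note |
|---|---|---|
| Bridge top height | 0.161 m | the height it should have when home; drawer's top edge 0.162 m |
| Holder centre, side to side (y) | 0.0473 m | notch at 0.0477 m |
| Holder centre, front to back (x) | 0.4808 m | board at 0.480 m |
| Tool tilt | 0.015 rad | limit for the holder 0.1 rad |
| Downward push | steady 6–8 N | limits 3 and 60 N |
| Finger opening | 24 mm | 40 N grip |

**Disagreements and unchecked points:**
- **Drawer creep:** while I was pressing, the tool crept about 8 mm in +x and took the drawer with it. The drawer is still about 95 mm out and was at rest when I handed in.
- **Contact height:** the tool stopped about 1.3 mm higher than planned (0.1243 m, expected 0.123 m). The camera still showed the bridge home.
- **Camera mismatch:** the top and wrist cameras disagreed by about 3.5 mm in x on the holder's position. I used the wrist camera.
- **Bystanders:** I never went near the tin, tube or tape, but I did not measure them again at the end.

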